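# Slide the collar round the bent rack rod until it locks home

## Robot

A 6-joint arm with a two-finger parallel gripper is mounted at the origin on the work surface. World frame = base frame: x ahead of the robot, y to its left, z up, the work surface at z = 0. Lengths are in m, angles in rad, forces in N, time in s.
With the tool pointing down it reaches from about 0.375 to 0.9 m from the base axis. Payload 3.1 kg.
Tool frame: the origin (TCP) lies between the finger pads; the fingertips stand manip.finger_overhang ahead of it and the grasp point (between the pads) lies 5 mm behind it (manip.finger_overhang is the distance from the TCP to the fingertips, in m); z points along the fingers, y is the line along which they close (so a half turn about z gives the same grasp; the last joint's range is limited). The gripper opens to 85 mm and grips with 20 to 120 N. Pads are 22 mm wide; open, the fingers measure 114 mm over their backs; the gripper's body (76 mm by 85 mm) begins 54 mm behind the grasp point. The pads swing forward as they close: fully open they stand 13 mm farther back than shut.
Start: joints at [-0.178, 0.527, 1.433, -0, 1.181, -0.178], TCP at [0.625, 0, 0.245] pointing down, gripper open.
Joint ranges: [-3.08, 3.08], [-0.75, 2.2], [0.22, 2.44], [-1.43, 4.57], [0, 2.65], [-2.85, 2.85]. Speed limits (rad/s): [2.79, 2.79, 3.14, 3.14, 3.14, 3.14].

## Interface

Orientations are given as a unit quaternion [x, y, z, w].
In Python, from station import manip gives the robot as it stands.
- The arm moves only by the tool drive_tool, never from a script. Its argument "plan" is a list of rows, each a list of 7 numbers: the shift along the tool's x, y, z in m, then the turn, a rotation vector about the tool's x, y, z in degrees, then the opening, from -1 (shut) to 1 (fully open). In form: [[x, y, z, wx, wy, wz, gripper], ...]. A call has 1 to 10 rows; each row shifts and turns the commanded pose from where the row before left it, along the tool's axes as they then stand; what a row does not reach is not made up. A row lasts 1/10 s, in which the tool goes at most 50 mm and 8.59 degrees, less where a joint would pass 70% of its speed; a pose out of reach is approached as far as the arm can. A call is refused whole if a number of a shift passes 0.05 or a number of a turn 8.59, either way. A call with a gripper value outside its range is refused whole. The fingers move at their own pace and stop on an object; "newtons" is the grip in N (left out, the last holds). Time passes only in rows, so rows that do not move let the fingers close. It gives the time, the measured TCP pose, the force, the opening and the grip force at its end, in the units of the state.
- manip.sense(): the state, without advancing time (a new reading comes with each control period).
- manip.snapshot(name): name is "scene" or "side" or "wrist"; returns a dict with "image" (480x640x3 uint8, red, green, blue), "z_map" (480x640 float32, m along the optical axis (not along the pixel's ray), 0 where there is no reading), "fov_y" (degrees; the focal length in pixels is half the picture's height over the tangent of half this angle, whatever the lens; pixels are square), "cx", "cy" (the principal point, pixels), "extrinsics" (4x4, takes a point from camera to world coordinates); the wrist camera has in their place "mount" (4x4, takes a point from camera to tool coordinates, whose origin is the TCP and whose axes are the flange's). Camera axes: x right, y up, looking along -z (the intrinsics and any distortion apply to the point x, -y, -z); pixel columns grow to the right and rows downward; lengths in m; the calibration is good to about 2 mm. A picture is of the moment at which its call begins: read the wrist's pose just before it.
- manip.sign_off(): hands the job in; it is judged then, once.
The state is a dict: "t": time; "q": joint angles; "qd": joint speeds; "tau": joint torques, N m; "tcp_pos": TCP position; "tool_rot": TCP orientation; "force": force on the tool from outside, world axes, zero at the start; "ft_torque": the same for the moment, N m; "finger_gap": opening from 0.0 (shut) to 1.0 (fully open); "gripper_force": force on a finger pad.
Only numpy, scipy, OpenCV 4.12 (cv2) and the standard library are available. Lean on these libraries where they do the work, as an engineer would, in place of code of your own. Each camera call takes 0.05 s, during which the arm holds its last target. There are 200 camera calls.

## Task

Slide the brass-coloured collar along the bent steel rod of the coating rack, round both corners and under the yellow spring catch, until it is up against the red stop and the catch has dropped shut behind it. Work gently, by feel: do not force the collar or the rack, and leave the other parts on the bench where they are. Let go of the collar when it is locked home.

Things in the scene. Friction and masses are not known exactly. Their poses are not given: they have to be found in the camera images.
- rack: Fixed coating rack: mesh tray 370 x 164 mm, 14 mm high, with a post (18 mm thick, head 26 mm) holding a bent round steel rod, 9 mm thick, level, centre line 115 mm above the table. Origin: tray centre on the table; x along the tray from post to stop, y left, z up. Rod's nominal line (x, y mm): post (-140,-41), corner 1 (-40,-41), corner 2 (17.4,40.9), free end (142,40.9).
- corner1 (a point): Nominal corner 1 of the rod's centre line, a fixed point of the rack: the first leg runs along the rack's +x to here, then turns 55 degrees left. Both corners are rounded: bend radius 30 mm, arcs begin and end 15.6 mm from the corner point. NOT measured: the rod is clamped in the post's head by hand, rigidly turned about the upright post axis by up to 0.045 rad either way. Follow it by feel.
- corner2 (a point): Nominal corner 2 of the rod's centre line, a fixed point of the rack, 100 mm from corner 1: the rod turns 55 degrees right, back to the rack's +x, and runs straight to its free end. With the rod's unmeasured turn, the true corner may lie about 8 mm off, the free end about 13 mm.
- stop_nominal (a point): Nominal centre of the red stop's face on the rod's last leg, a fixed point of the rack (x 115, y 40.9, z 115 mm). The stop is a rigid 26 mm disc 12 mm thick, bracket up to 33 mm above the rod's centre line, clamped on the rod by hand up to 7 mm either way along the leg (NOT measured, besides the rod's turn): find it by feel, it gives no way.
- collar: Loose brass-coloured ring threaded on the rod: outside 40 mm, bore 15 mm (3 mm play all round), 16 mm long, 0.12 kg. Origin: its centre; x along its bore, towards the stop along the rod. Starts hanging on the first leg, 34 to 52 mm from the post axis, centre about 3 mm below the rod's; can be gripped from above across its 40 mm. Home: its centre 8 mm before the stop's true face.
- catch (a joint): Angle (rad) of the yellow spring catch, a lever 6 mm wide above the last leg; its hinge, on arms of the stop, is 48 mm before the stop's face and 30 mm above the rod's centre line. 0 = shut: it slopes down to a nose 10 mm above that line, 19 to 22 mm before the face. A collar pushed along lifts it by 0.2-0.45; this takes a push of 2 to 6 N, then it drops shut behind the collar.
- flange_a: Loose brass-coloured flange plate 70 x 56 mm with a neck, 19 mm high, on the table; bystander. Origin: centre of its underside.
- flange_b: Loose grey steel flange plate, same shape as the other; bystander. Origin: centre of its underside.
- jar: Loose amber jar 44 mm thick, 55 mm tall, on the table; bystander. Origin: centre of its underside.
- cap: Loose orange cone-shaped masking cap, 40 mm wide at the foot, 35 mm tall; bystander. Origin: centre of its underside.
Things that resemble listed ones, but are neither listed nor needed, are in the scene too. Leave any black or white look-alike of the collar alone.

How it is judged:
By the outcome, as a careful person would: the job done as asked, in the order asked, and still so for the second after the job is handed in, with the robot touching nothing.
It also fails if it takes over 72 s, if anything falls off the work surface, if the arm or the gripper's body presses on something with over 40 N, if the wrist force passes 120 N, or if a joint passes its speed limit or range.

## Working session

There is one attempt and no reset: what is moved stays moved. The work goes in short steps, Python scripts to look and compute and a tool call to move; the robot and the scene stay as the last step left them, time stands still between calls to the robot, and variables do not carry over. Pictures are saved under pics/ and viewed, at most 10 in all, crops included, and the job is handed in when it is done.

Besides the shell and the picture viewer there is one more tool, called after ">>>" as name([rows], argument=value, ...), one row to a line, values as JSON. drive_tool: Moves the arm, as the interface text tells. Its arguments: {"type":"object","properties":{"plan":{"type":"array"},"newtons":{"type":"number"}},"required":["plan"]}

```bash
mkdir -p pics; ls
python3 - <<'E'
from station import manip
import cv2,numpy as np
print(manip.sense(), manip.finger_overhang)
for n in ("scene","side"):
    s=manip.snapshot(n); cv2.imwrite(f"pics/{n}0.png",s["image"][:,:,::-1]); np.savez(f"{n}0.npz",**s)
    print(n,s["fov_y"],s["cx"],s["cy"],s["extrinsics"].round(4).tolist(),[k for k in s])
E
```

```text
pics
{'t': 0.0, 'q': array([-1.78492821e-01,  5.28495450e-01,  1.43391525e+00,  7.97096520e-06,
        1.18137954e+00, -1.78526043e-01]), 'qd': array([ 3.35917259e-04, -6.76080855e-04,  3.88428456e-04,  1.62743262e-03,
        6.01310195e-04, -3.37063923e-05]), 'tau': array([ 2.50220628e-04, -4.42344439e+01, -1.78024775e+01, -2.06930472e-04,
        8.36740597e-03,  2.24214921e-05]), 'tcp_pos': array([6.24312147e-01, 1.60166429e-04, 2.44311468e-01]), 'tool_rot': array([ 7.07095681e-01,  7.07117027e-01, -6.23629811e-04, -9.04678683e-04]), 'force': array([0.46952817, 0.05491752, 0.78716022]), 'ft_torque': array([-0.00077336,  0.02034342,  0.04634562]), 'gripper_force': 0.0, 'finger_gap': 1.0019011074850723} 0.014
scene 54.897413978128654 319.7749829227828 246.15345989301693 [[0.4481, -0.5314, 0.7189, 1.1745], [0.894, 0.2697, -0.3579, -0.2959], [-0.0037, 0.803, 0.5959, 0.6149], [0.0, 0.0, 0.0, 1.0]] ['image', 'z_map', 'fov_y', 'cx', 'cy', 'extrinsics']
side 45.69062832746787 324.68099859687993 247.02226464958622 [[-0.9166, 0.2361, -0.3227, 0.2276], [-0.3991, -0.5873, 0.7042, 0.7127], [-0.0232, 0.7742, 0.6325, 0.7438], [0.0, 0.0, 0.0, 1.0]] ['image', 'z_map', 'fov_y', 'cx', 'cy', 'extrinsics']
```

View pics/scene0.png

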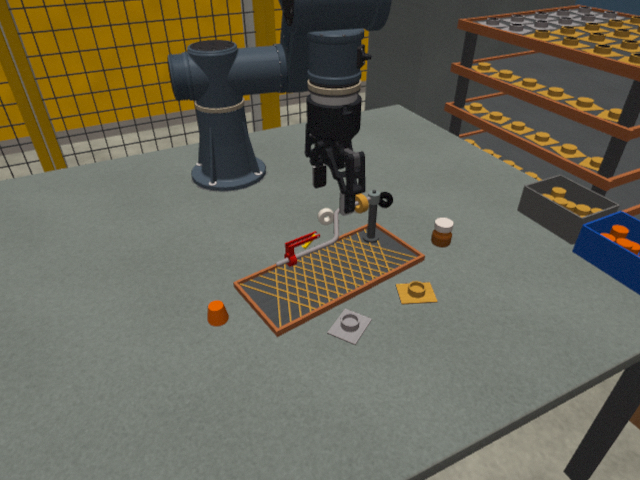

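View pics/side0.png

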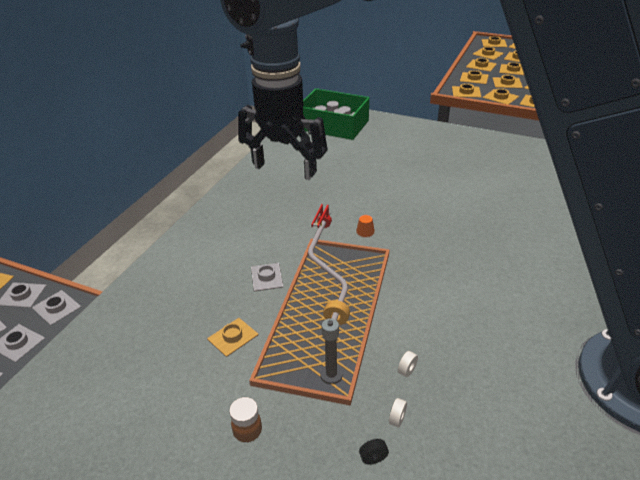

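The side view shows the rack: post at about (331,370), the brass collar on the first leg at (336,311), corner 1 at (344,290), corner 2 at (312,250) and the red stop at (321,215). The scene view shows the collar at (361,203), right beside the post, and a black ring (386,200) and a white ring (326,215). I'll enlarge and measure.

```bash
cat > h.py <<'E'
import numpy as np,cv2
def load(n): return dict(np.load(n))
def K(s): f=240/np.tan(np.radians(float(s["fov_y"]))/2); return f,float(s["cx"]),float(s["cy"])
def rays(s,uv,T=None):
    f,cx,cy=K(s); T=s["extrinsics"] if T is None else T; uv=np.atleast_2d(uv).astype(float)
    d=np.c_[(uv[:,0]-cx)/f,-(uv[:,1]-cy)/f,-np.ones(len(uv))]@T[:3,:3].T
    return T[:3,3],d
def plane(s,uv,z,T=None):
    o,d=rays(s,uv,T); return o+d*((z-o[2])/d[:,2])[:,None]
def cloud(s,T=None):
    v,u=np.mgrid[:480,:640]; o,d=rays(s,np.c_[u.ravel(),v.ravel()],T); return (o+d*s["z_map"].reshape(-1,1)).reshape(480,640,3)
def tri(s1,p1,s2,p2):
    o1,d1=rays(s1,p1);o2,d2=rays(s2,p2);d1=d1[0];d2=d2[0]
    t=np.linalg.lstsq(np.c_[d1,-d2],o2-o1,rcond=None)[0]; a=o1+t[0]*d1;b=o2+t[1]*d2
    return (a+b)/2,np.linalg.norm(a-b)
E
python3 - <<'E'
from h import *
a=load("side0.npz");b=load("scene0.npz")
for n,s,roi in(("side",a,(240,230,160,180)),("scene",b,(220,215,220,120))):
    im=s["image"];h=cv2.cvtColor(im,cv2.COLOR_RGB2HSV)
    m=cv2.inRange(h,(4,110,90),(14,230,255)); x,y,w,hh=roi; mm=np.zeros_like(m);mm[y:y+hh,x:x+w]=m[y:y+hh,x:x+w]
    c=max(cv2.findContours(mm,cv2.RETR_EXTERNAL,2)[0],key=lambda c:len(cv2.convexHull(c)) and cv2.contourArea(cv2.convexHull(c)))
    hu=cv2.convexHull(c);q=cv2.approxPolyDP(hu,8,True)[:,0]
    P=plane(s,q,0.014);print(n,q.tolist(),P[:,:2].round(4).tolist(),"sides",np.linalg.norm(P-np.roll(P,-1,0),axis=1).round(3))
    C=cloud(s); print("table z",np.median(C[400:470,200:300,2]))
crops=[cv2.resize(s["image"][y:y+120,x:x+160],(640,480),interpolation=3)[:,:,::-1] for s,x,y in((a,270,195),(b,270,150))]
cv2.imwrite("pics/c1.png",cv2.resize(np.hstack(crops),(800,300)));cv2.imwrite("pics/c2.png",np.vstack([cv2.resize(c,(400,300)) for c in crops]))
cv2.imwrite("pics/side_crop.png",cv2.resize(a["image"][200:390,240:400],(480,570),interpolation=3)[:,:,::-1])
cv2.imwrite("pics/scene_crop.png",cv2.resize(b["image"][180:280,260:420],(800,500),interpolation=3)[:,:,::-1])
E
```

```text
side [[311, 239], [388, 250], [348, 404], [250, 380]] [[0.6366, -0.1132], [0.4783, -0.1385], [0.4173, 0.2312], [0.5769, 0.249]] sides [0.16  0.375 0.161 0.367]
table z 0.0002590317777908524
scene [[424, 255], [276, 334], [234, 286], [376, 223]] [[0.5781, 0.2483], [0.6443, -0.1177], [0.4907, -0.1434], [0.4279, 0.2229]] sides [0.372 0.156 0.372 0.152]
table z -0.0012756523242474227
```

View pics/side_crop.png

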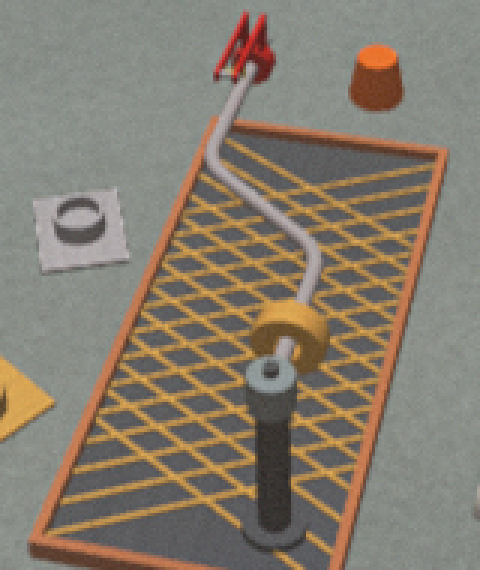

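View pics/scene_crop.png

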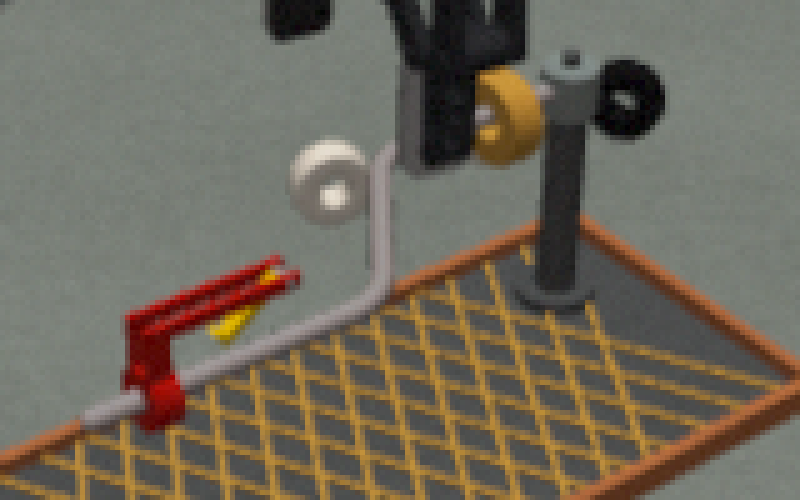

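The crops confirm it: the brass ring threaded on the rod next to the post (side ~(336,311), scene ~(361,203)) is the collar. The white rings (side (408,363), (398,412)) and the black one (side (373,451)) lie on the table and are look-alikes. The catch is yellow with red arms at the stop. Next I'll measure the rod legs, post head, collar and stop in both views.

Run:
```python
from h import *
a=load("side0.npz");b=load("scene0.npz")
def leg(s,box,smax,vmin):
    h=cv2.cvtColor(s["image"],cv2.COLOR_RGB2HSV);x0,y0,x1,y1=box;C=cloud(s)
    m=np.zeros((480,640),bool);m[y0:y1,x0:x1]=True
    m&=(C[...,2]>.105)&(C[...,2]<.13)&(h[...,1]<smax)&(h[...,2]>vmin)
    v,u=np.nonzero(m);P=plane(s,np.c_[u,v],.115)[:,:2]
    l=cv2.fitLine(P.astype(np.float32),cv2.DIST_HUBER,0,.001,.001)[:,0]
    d=l[:2]*(1 if l[1]<0 else -1);r=(P-l[2:])@[-d[1],d[0]]
    print(len(P),"dir deg",np.degrees(np.arctan2(d[1],d[0])).round(2),"pt",l[2:].round(4),"resid",r.std().round(4),"cloud z",np.median(C[m][:,2]).round(4))
    return l[2:],d
def X(l,m): t=np.linalg.solve(np.c_[l[1],-m[1]],m[0]-l[0]);return l[0]+t[0]*l[1]
L={}
L['side']=[leg(a,bx,60,120) for bx in((338,287,349,302),(316,257,338,280),(310,226,324,246))]
L['scene']=[None]+[leg(b,bx,60,120) for bx in((333,214,339,236),(298,240,330,258))]
for n in L:
    l=L[n]; 
    if l[0]: print(n,"c1",X(l[0],l[1]).round(4))
    print(n,"c2",X(l[1],l[2]).round(4))
for n,s,box in(("side",a,(315,290,355,330)),("scene",b,(345,185,372,216))):
    h=cv2.cvtColor(s["image"],cv2.COLOR_RGB2HSV);x0,y0,x1,y1=box;C=cloud(s)
    m=np.zeros((480,640),bool);m[y0:y1,x0:x1]=True;m&=(h[...,0]>14)&(h[...,0]<26)&(h[...,1]>110)&(C[...,2]>.08)
    p=C[m];print(n,"collar n",len(p),"min",np.percentile(p,2,axis=0).round(4),"max",np.percentile(p,98,axis=0).round(4),"mean",p.mean(0).round(4))
    v,u=np.nonzero(m);print(" px",u.min(),u.max(),v.min(),v.max())
for n,s,box in(("side",a,(305,200,340,230)),("scene",b,(275,225,325,270))):
    h=cv2.cvtColor(s["image"],cv2.COLOR_RGB2HSV);x0,y0,x1,y1=box;C=cloud(s)
    m=np.zeros((480,640),bool);m[y0:y1,x0:x1]=True;r=m&((h[...,0]<6)|(h[...,0]>174))&(h[...,1]>150)&(C[...,2]>.08)
    for nm,k in(("disc",r&(C[...,2]<.126)),("bracket",r&(C[...,2]>=.126)),("yellow",m&(h[...,0]>22)&(h[...,0]<34)&(h[...,1]>150)&(C[...,2]>.1))):
        p=C[k]
        if len(p): print(n,nm,len(p),np.percentile(p,3,axis=0).round(4),np.percentile(p,97,axis=0).round(4))
    hd=(C[...,2]>.118)&(C[...,2]<.145)
# post head
for n,s,box in(("side",a,(318,316,345,345)),("scene",b,(364,188,382,212))):
    C=cloud(s);x0,y0,x1,y1=box;c=C[y0:y1,x0:x1].reshape(-1,3);c=c[c[:,2]>.10];print(n,"head",len(c),np.percentile(c,5,axis=0).round(4),np.percentile(c,95,axis=0).round(4))
```

```text
70 dir deg -80.79 pt [0.4758 0.1085] resid 0.0023 cloud z 0.1186
102 dir deg -28.29 pt [0.5238 0.0616] resid 0.0021 cloud z 0.1188
88 dir deg -82.63 pt [ 0.575  -0.0114] resid 0.0022 cloud z 0.1188
94 dir deg -26.76 pt [0.5277 0.0607] resid 0.0024 cloud z 0.1178
106 dir deg -81.77 pt [ 0.5722 -0.0123] resid 0.0025 cloud z 0.1174
side c1 [0.4795 0.0855]
side c2 [0.5687 0.0375]
scene c2 [0.5643 0.0423]
side collar n 407 min [0.4509 0.1413 0.102 ] max [0.4864 0.1602 0.1323] mean [0.4668 0.1542 0.1223]
 px 321 349 301 327
scene collar n 209 min [0.4643 0.001  0.0968] max [0.6975 0.1582 0.2903] mean [0.4927 0.1371 0.1271]
 px 354 368 193 212
side disc 51 [ 0.5679 -0.0621  0.1099] [ 0.5898 -0.0499  0.1256]
side bracket 131 [ 0.5672 -0.0607  0.1263] [ 0.5861 -0.0012  0.1494]
scene disc 90 [ 0.5745 -0.0651  0.1074] [ 0.5931 -0.052   0.1256]
scene bracket 255 [ 0.5689 -0.0638  0.1284] [ 0.5884 -0.007   0.1477]
scene yellow 28 [ 0.5731 -0.0325  0.1275] [ 0.5795 -0.0186  0.1354]
side head 443 [0.4523 0.1545 0.1038] [0.4765 0.1988 0.1284]
scene head 228 [0.4599 0.1479 0.1038] [0.4895 0.1924 0.1286]
```

>>> drive_tool([
  [0.025,-0.025,0,0,0,0,1],
  [0.025,-0.026,0,0,0,0,1],
  [0.025,-0.026,0,0,0,0,1],
  [0.025,-0.026,0,0,0,0,1],
  [0.025,-0.026,0,0,0,0,1],
  [0.024,-0.025,0,0,0,-8,1],
  [0,0,0,0,0,0,1],
  [0,0,0,0,0,0,1],
])

```text
t: 0.9
tcp_pos: [0.4707, 0.1494, 0.2453]
tool_rot: [0.656, 0.755, 0.0, 0.0]
force: [-0.1, 0.3, 0.1]
finger_gap: 1.003
gripper_force: 0.0
```

Run:
```python
from h import *
from station import manip
st=manip.sense(); s=manip.snapshot("wrist")
np.savez("w1.npz",tcp=st["tcp_pos"],rot=st["tool_rot"],**s); print(st["tcp_pos"],st["tool_rot"],st["force"],s["mount"].round(3).tolist(),s["fov_y"])
cv2.imwrite("pics/w1.png",s["image"][:,:,::-1])
```

```text
[0.47070598 0.14944141 0.24533678] [6.55805733e-01 7.54929659e-01 1.30120622e-05 2.25029154e-04] [-0.1335719   0.34971555  0.13369532] [[0.001, 0.961, 0.278, 0.071], [1.0, -0.001, 0.0, -0.001], [0.0, 0.278, -0.961, -0.129], [0.0, 0.0, 0.0, 1.0]] 61.83986324544314
```

View pics/w1.png

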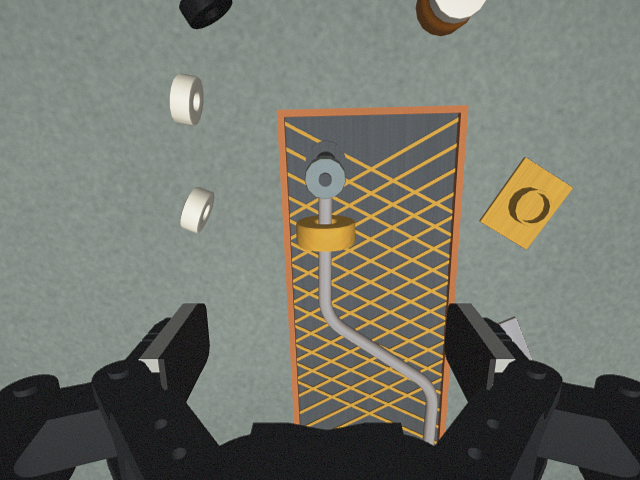

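The wrist view shows the post head at (325,178), the collar at (326,232), corner 1 at about (325,310) and corner 2 at about (428,385). Now I'll measure from it.

```bash
cat > wm.py <<'E'
from h import *
from scipy.spatial.transform import Rotation as R
def wT(s):
    T=np.eye(4);T[:3,:3]=R.from_quat(s["rot"]).as_matrix();T[:3,3]=s["tcp"];return T@s["mount"]
def leg(s,box,lo=.105,hi=.125):
    T=wT(s);C=cloud(s,T);h=cv2.cvtColor(s["image"],cv2.COLOR_RGB2HSV);x0,y0,x1,y1=box
    m=np.zeros((480,640),bool);m[y0:y1,x0:x1]=True;m&=(C[...,2]>lo)&(C[...,2]<hi)&(h[...,1]<70)
    v,u=np.nonzero(m);P=plane(s,np.c_[u,v],.115,T)[:,:2]
    l=cv2.fitLine(P.astype(np.float32),cv2.DIST_HUBER,0,.001,.001)[:,0];d=l[:2]*(1 if l[1]<0 else -1);r=(P-l[2:])@[-d[1],d[0]]
    print(len(P),"dir",np.degrees(np.arctan2(d[1],d[0])).round(2),"pt",l[2:].round(4),"width",np.ptp(np.percentile(r,[2,98])).round(4),"z",np.percentile(C[m][:,2],[10,90]).round(4))
    return l[2:],d
def X(l,m): t=np.linalg.solve(np.c_[l[1],-m[1]],m[0]-l[0]);return l[0]+t[0]*l[1]
E
python3 - <<'E'
from wm import *
s=load("w1.npz");T=wT(s);C=cloud(s,T)
l1=leg(s,(312,252,340,297));l1b=leg(s,(312,200,340,214));l2=leg(s,(348,330,405,370));l3=leg(s,(415,400,445,440))
print("c1",X(l1,l2),"c2",X(l2,l3),np.linalg.norm(X(l1,l2)-X(l2,l3)))
h=cv2.cvtColor(s["image"],cv2.COLOR_RGB2HSV);m=np.zeros((480,640),bool);m[205:260,285:365]=True
m&=(h[...,1]>120)&(C[...,2]>.085);p=C[m];print("collar",np.percentile(p,2,axis=0),np.percentile(p,98,axis=0))
v,u=np.nonzero(m);print(u.min(),u.max(),v.min(),v.max())
t=p[p[:,2]>.125];print("top",len(t),t.mean(0),np.percentile(t,3,axis=0),np.percentile(t,97,axis=0))
e=[p[:,0].min(),p[:,0].max()];print("x ext",e)
c=C[155:205,300:350].reshape(-1,3);c=c[c[:,2]>.12];print("head",c.mean(0),np.percentile(c,3,axis=0),np.percentile(c,97,axis=0))
E
```

```text
569 dir -81.94 pt [0.4721 0.1193] width 0.0083 z [0.1172 0.1201]
191 dir -33.2 pt [0.4664 0.166 ] width 0.0099 z [0.117  0.1202]
774 dir -27.4 pt [0.5176 0.0658] width 0.0091 z [0.1167 0.12  ]
479 dir -82.22 pt [0.5698 0.0114] width 0.009 z [0.1166 0.12  ]
c1 [0.47664264 0.08700706] c2 [0.56574076 0.04083013] 0.10035331
collar [0.45034416 0.14053082 0.10365719] [0.48666198 0.15903798 0.1325004 ]
296 359 215 256
top 1153 [0.46862975 0.14993211 0.1302315 ] [0.45492796 0.14143272 0.12541   ] [0.48248805 0.15752927 0.13250502]
x ext [np.float64(0.44824671264959565), np.float64(0.4884018552665524)]
head [0.46290418 0.1867062  0.12718294] [0.45203781 0.17499661 0.12313717] [0.47381952 0.19773592 0.13072172]
```

>>> drive_tool([
  [0.0007,-0.0027,0.03,0,0,0,1],
  [0,0,0.03,0,0,0,1],
  [0,0,0.03,0,0,0,1],
  [0,0,0.027,0,0,0,1],
  [0,0,0.02,0,0,0,1],
  [0,0,0,0,0,0,1],
  [0,0,0,0,0,0,0.4],
  [0,0,0,0,0,0,0.3],
], newtons=30)

```text
t: 1.75
tcp_pos: [0.4696, 0.149, 0.1092]
tool_rot: [0.656, 0.754, 0.001, 0.001]
force: [0.4, 0.1, 0.7]
finger_gap: 0.69
gripper_force: 0.0
```

>>> drive_tool([
  [0,0,0,0,0,0,0.1],
  [0,0,0,0,0,0,-0.1],
  [0,0,0,0,0,0,-0.3],
  [0,0,0,0,0,0,-0.5],
  [0,0,0,0,0,0,-1],
  [0,0,0,0,0,0,-1],
  [0,0,0,0,0,0,-1],
])

```text
t: 2.45
tcp_pos: [0.469, 0.1494, 0.1095]
tool_rot: [0.656, 0.755, 0.001, 0.001]
force: [-0.1, -1.4, 6.2]
finger_gap: 0.458
gripper_force: 29.6
```

>>> drive_tool([
  [0,0,-0.0015,0,0,0,-1],
  [0,0,-0.0015,0,0,0,-1],
  [0,0,0,0,0,0,-1],
])

```text
t: 2.75
tcp_pos: [0.4681, 0.1494, 0.1114]
tool_rot: [0.656, 0.755, -0.0, -0.0]
force: [-1.4, 0.3, -0.5]
finger_gap: 0.455
gripper_force: 30.3
```

>>> drive_tool([
  [-0.003,0,-0.001,0,0,0,-1],
  [-0.003,0,0,0,0,0,-1],
  [-0.003,0,0,0,0,0,-1],
  [-0.003,0,0,0,0,0,-1],
  [-0.003,0,0,0,0,0,-1],
  [-0.003,0,0,0,0,0,-1],
  [-0.003,0,0,0,0,0,-1],
  [-0.003,0,0,0,0,0,-1],
  [0,0,0,0,0,0,-1],
])

```text
t: 3.65
tcp_pos: [0.4717, 0.1252, 0.1123]
tool_rot: [0.656, 0.755, 0.0, 0.0]
force: [0.4, -0.6, -0.6]
finger_gap: 0.456
gripper_force: 30.3
```

>>> drive_tool([
  [-0.003,0,0,0,0,0,-1],
  [-0.003,0,0,0,0,0,-1],
  [-0.003,0,0,0,0,0,-1],
  [-0.003,0,0,0,0,0,-1],
  [-0.003,0,0,0,0,0,-1],
  [-0.003,0,0,0,0,0,-1],
  [-0.003,0,0,0,0,0,-1],
  [-0.0015,0,0,0,0,0,-1],
  [0,0,0,0,0,0,-1],
])

```text
t: 4.55
tcp_pos: [0.4747, 0.1031, 0.1123]
tool_rot: [0.656, 0.755, 0.0, 0.0]
force: [-0.5, 0.4, -1.2]
finger_gap: 0.458
gripper_force: 30.3
```

>>> drive_tool([
  [-0.0026,0.0001,0,0,0,-5,-1],
  [-0.0026,0.0001,0,0,0,-5,-1],
  [-0.0026,0.0001,0,0,0,-5,-1],
  [0,0,0,0,0,0,-1],
])

```text
t: 4.95
tcp_pos: [0.4769, 0.0957, 0.1123]
tool_rot: [0.552, 0.834, 0.0, 0.0]
force: [1.0, -0.3, -1.1]
finger_gap: 0.456
gripper_force: 30.3
```

>>> drive_tool([
  [-0.0026,0.0001,0,0,0,-5,-1],
  [-0.0026,0.0001,0,0,0,-5,-1],
  [-0.0026,0.0001,0,0,0,-5,-1],
  [-0.0026,0.0001,0,0,0,-5,-1],
  [0,0,0,0,0,0,-1],
])

```text
t: 5.45
tcp_pos: [0.4825, 0.0871, 0.1123]
tool_rot: [0.4, 0.917, 0.0, 0.0]
force: [-0.6, 0.7, -0.9]
finger_gap: 0.463
gripper_force: 30.3
```

>>> drive_tool([
  [-0.0026,0.0001,0,0,0,-5,-1],
  [-0.0026,0.0001,0,0,0,-5,-1],
  [-0.0026,0.0001,0,0,0,-5,-1],
  [-0.0026,0.0001,0,0,0,-5,-1],
  [0,0,0,0,0,0,-1],
])

```text
t: 5.95
tcp_pos: [0.4908, 0.0809, 0.1123]
tool_rot: [0.235, 0.972, 0.0, 0.0]
force: [0.1, 0.6, -1.0]
finger_gap: 0.46
gripper_force: 30.3
```

>>> drive_tool([
  [-0.0035,-0.001,0,0,0,0,-1],
  [-0.0035,0,0,0,0,0,-1],
  [-0.0035,0,0,0,0,0,-1],
  [-0.0035,0,0,0,0,0,-1],
  [-0.0035,0,0,0,0,0,-1],
  [-0.0035,0,0,0,0,0,-1],
  [-0.0035,0,0,0,0,0,-1],
  [-0.0035,0,0,0,0,0,-1],
  [-0.0035,0,0,0,0,0,-1],
  [0,0,0,0,0,0,-1],
])

```text
t: 6.95
tcp_pos: [0.5189, 0.0653, 0.1124]
tool_rot: [0.234, 0.972, 0.0, 0.0]
force: [-0.1, 0.7, -0.4]
finger_gap: 0.458
gripper_force: 30.3
```

>>> drive_tool([
  [-0.0035,0,0,0,0,0,-1],
  [-0.0035,0,0,0,0,0,-1],
  [-0.0035,0,0,0,0,0,-1],
  [-0.0035,0,0,0,0,0,-1],
  [-0.0035,0,0,0,0,0,-1],
  [-0.0035,0,0,0,0,0,-1],
  [-0.0035,0,0,0,0,0,-1],
  [-0.0035,0,0,0,0,0,-1],
  [-0.0035,0,0,0,0,0,-1],
  [0,0,0,0,0,0,-1],
])

```text
t: 7.95
tcp_pos: [0.547, 0.051, 0.1124]
tool_rot: [0.234, 0.972, 0.0, 0.0]
force: [-0.2, 0.2, -1.6]
finger_gap: 0.457
gripper_force: 30.3
```

>>> drive_tool([
  [-0.0027,0,0,0,0,0,-1],
  [-0.0027,0,0,0,0,0,-1],
  [-0.0026,-0.0001,0,0,0,5,-1],
  [-0.0026,-0.0001,0,0,0,5,-1],
  [-0.0026,-0.0001,0,0,0,5,-1],
  [0,0,0,0,0,0,-1],
])

```text
t: 8.55
tcp_pos: [0.558, 0.0442, 0.1124]
tool_rot: [0.358, 0.934, 0.0, 0.0]
force: [-1.4, -0.2, -0.6]
finger_gap: 0.467
gripper_force: 30.3
```

>>> drive_tool([
  [-0.0026,-0.0001,0,0,0,5,-1],
  [-0.0026,-0.0001,0,0,0,5,-1],
  [-0.0026,-0.0001,0,0,0,5,-1],
  [-0.0026,-0.0001,0,0,0,5,-1],
  [0,0,0,0,0,0,-1],
])

```text
t: 9.05
tcp_pos: [0.564, 0.0362, 0.1123]
tool_rot: [0.514, 0.858, 0.0, 0.0]
force: [-0.1, -0.6, -2.2]
finger_gap: 0.461
gripper_force: 30.3
```

>>> drive_tool([
  [-0.0026,-0.0001,0,0,0,5,-1],
  [-0.0026,-0.0001,0,0,0,5,-1],
  [-0.0026,-0.0001,0,0,0,5,-1],
  [-0.0026,-0.0001,0,0,0,5,-1],
  [0,0,0,0,0,0,-1],
])

```text
t: 9.55
tcp_pos: [0.5671, 0.0264, 0.1123]
tool_rot: [0.655, 0.756, -0.0, -0.0]
force: [0.3, -0.4, -1.0]
finger_gap: 0.461
gripper_force: 30.3
```

Run:
```python
from h import *
from station import manip
st=manip.sense(); s=manip.snapshot("wrist")
np.savez("w2.npz",tcp=st["tcp_pos"],rot=st["tool_rot"],**s)
b=manip.snapshot("scene");np.savez("b2.npz",**b)
c=cv2.resize(b["image"][200:290,250:370],(640,480),interpolation=3)
cv2.imwrite("pics/w2.png",cv2.resize(np.hstack([s["image"],c]),(800,300))[:,:,::-1])
```

```text
(no output)
```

View pics/w2.png

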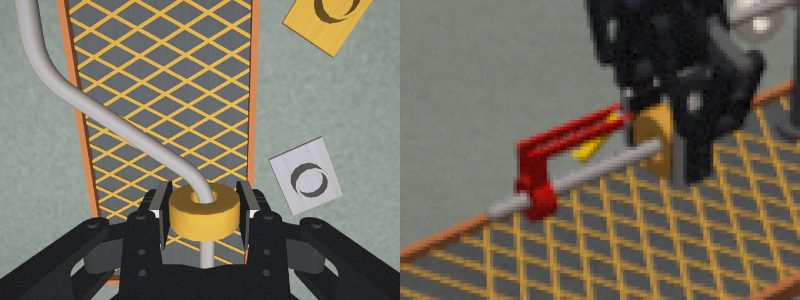

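>>> drive_tool([
  [-0.003,0.0005,0,0,0,0,-1],
  [-0.003,0,0,0,0,0,-1],
  [-0.003,0,0,0,0,0,-1],
  [-0.003,0,0,0,0,0,-1],
  [-0.003,0,0,0,0,0,-1],
  [-0.003,0,0,0,0,0,-1],
  [-0.003,0,0,0,0,0,-1],
  [-0.003,0,0,0,0,0,-1],
  [-0.002,0,0,0,0,0,-1],
  [0,0,0,0,0,0,-1],
])

```text
t: 10.65
tcp_pos: [0.5714, 0.0005, 0.1123]
tool_rot: [0.656, 0.755, 0.0, 0.0]
force: [0.1, 0.3, -1.5]
finger_gap: 0.462
gripper_force: 30.3
```

>>> drive_tool([
  [-0.0015,0,0,0,0,0,-1],
  [-0.0015,0,0,0,0,0,-1],
  [-0.0015,0,0,0,0,0,-1],
  [-0.0015,0,0,0,0,0,-1],
  [-0.0015,0,0,0,0,0,-1],
  [0,0,0,0,0,0,-1],
])

```text
t: 11.25
tcp_pos: [0.5724, -0.0068, 0.1123]
tool_rot: [0.656, 0.755, -0.0, 0.0]
force: [0.9, 0.0, -1.6]
finger_gap: 0.46
gripper_force: 30.3
```

>>> drive_tool([
  [-0.0015,0,0,0,0,0,-1],
  [-0.0015,0,0,0,0,0,-1],
  [-0.0015,0,0,0,0,0,-1],
  [-0.0015,0,0,0,0,0,-1],
  [0,0,0,0,0,0,-1],
])

```text
t: 11.75
tcp_pos: [0.5727, -0.0124, 0.112]
tool_rot: [0.656, 0.755, -0.0, -0.001]
force: [-0.5, 1.1, -2.5]
finger_gap: 0.461
gripper_force: 30.4
```

>>> drive_tool([
  [-0.0012,0,0,0,0,0,-1],
  [-0.0012,0,0,0,0,0,-1],
  [-0.0012,0,0,0,0,0,-1],
  [-0.0012,0,0,0,0,0,-1],
  [0,0,0,0,0,0,-1],
])

```text
t: 12.25
tcp_pos: [0.5739, -0.0176, 0.1123]
tool_rot: [0.656, 0.755, -0.0, 0.0]
force: [-0.7, 2.0, -2.5]
finger_gap: 0.455
gripper_force: 30.5
```

>>> drive_tool([
  [-0.0012,0,0,0,0,0,-1],
  [-0.0012,0,0,0,0,0,-1],
  [-0.0012,0,0,0,0,0,-1],
  [-0.0012,0,0,0,0,0,-1],
  [0,0,0,0,0,0,-1],
])

```text
t: 12.75
tcp_pos: [0.5746, -0.0223, 0.1123]
tool_rot: [0.656, 0.755, -0.0, 0.0]
force: [0.3, 0.9, -3.0]
finger_gap: 0.459
gripper_force: 30.5
```

>>> drive_tool([
  [-0.0015,0,0,0,0,0,-1],
  [-0.0015,0,0,0,0,0,-1],
  [-0.0015,0,0,0,0,0,-1],
  [-0.0015,0,0,0,0,0,-1],
  [0,0,0,0,0,0,-1],
])

```text
t: 13.25
tcp_pos: [0.5755, -0.0285, 0.1123]
tool_rot: [0.656, 0.755, -0.0, 0.0]
force: [-0.8, -0.3, -3.3]
finger_gap: 0.462
gripper_force: 30.5
```

>>> drive_tool([
  [-0.0015,0,0,0,0,0,-1],
  [-0.0015,0,0,0,0,0,-1],
  [-0.0015,0,0,0,0,0,-1],
  [0,0,0,0,0,0,-1],
])

```text
t: 13.65
tcp_pos: [0.576, -0.0327, 0.1123]
tool_rot: [0.656, 0.755, -0.0, 0.0]
force: [0.2, 0.9, -3.6]
finger_gap: 0.46
gripper_force: 30.5
```

>>> drive_tool([
  [-0.001,0,0,0,0,0,-1],
  [-0.001,0,0,0,0,0,-1],
  [0,0,0,0,0,0,-1],
])

```text
t: 13.95
tcp_pos: [0.5763, -0.0346, 0.1123]
tool_rot: [0.656, 0.755, -0.0, 0.0]
force: [-0.0, -0.4, -3.4]
finger_gap: 0.458
gripper_force: 30.5
```

>>> drive_tool([
  [-0.001,0,0,0,0,0,-1],
  [-0.001,0,0,0,0,0,-1],
  [-0.001,0,0,0,0,0,-1],
  [0,0,0,0,0,0,-1],
])

```text
t: 14.35
tcp_pos: [0.5767, -0.0376, 0.1123]
tool_rot: [0.656, 0.755, -0.0, 0.0]
force: [-0.9, 1.1, -3.1]
finger_gap: 0.455
gripper_force: 30.5
```

>>> drive_tool([
  [-0.001,0,0,0,0,0,-1],
  [-0.001,0,0,0,0,0,-1],
  [0,0,0,0,0,0,-1],
])

```text
t: 14.65
tcp_pos: [0.577, -0.0395, 0.1123]
tool_rot: [0.656, 0.755, -0.0, 0.0]
force: [-0.9, 0.2, -3.7]
finger_gap: 0.459
gripper_force: 30.5
```

>>> drive_tool([
  [-0.001,0,0,0,0,0,-1],
  [-0.001,0,0,0,0,0,-1],
  [0,0,0,0,0,0,-1],
])

```text
t: 14.95
tcp_pos: [0.5778, -0.0419, 0.1127]
tool_rot: [0.656, 0.755, 0.0, 0.001]
force: [-0.9, 0.9, -0.8]
finger_gap: 0.459
gripper_force: 30.6
```

>>> drive_tool([
  [-0.0007,0,0,0,0,0,-1],
  [-0.0007,0,0,0,0,0,-1],
  [0,0,0,0,0,0,-1],
])

```text
t: 15.25
tcp_pos: [0.5777, -0.0429, 0.1125]
tool_rot: [0.656, 0.755, 0.0, 0.0]
force: [1.0, -0.2, -0.9]
finger_gap: 0.458
gripper_force: 30.6
```

>>> drive_tool([
  [-0.0007,0,0,0,0,0,-1],
  [0,0,0,0,0,0,-1],
])

```text
t: 15.45
tcp_pos: [0.5776, -0.043, 0.1124]
tool_rot: [0.656, 0.755, 0.0, -0.0]
force: [1.4, 3.3, 0.9]
finger_gap: 0.46
gripper_force: 30.7
```

>>> drive_tool([
  [-0.0004,0,0,0,0,0,-1],
  [0,0,0,0,0,0,-1],
])

```text
t: 15.65
tcp_pos: [0.5776, -0.0431, 0.1124]
tool_rot: [0.656, 0.755, 0.0, -0.0]
force: [0.9, 5.3, 0.4]
finger_gap: 0.456
gripper_force: 30.7
```

Run:
```python
from h import *
from station import manip
print(manip.sense()["force"],manip.sense()["tcp_pos"])
b=manip.snapshot("scene");a=manip.snapshot("side")
c=[cv2.resize(s["image"][y:y+75,x:x+100],(400,300),interpolation=3) for s,x,y in((b,255,205),(a,270,180))]
cv2.imwrite("pics/e1.png",np.hstack(c)[:,:,::-1])
```

```text
[0.94397747 5.32315777 0.35360428] [ 0.57758363 -0.04306137  0.11240356]
```

View pics/e1.png

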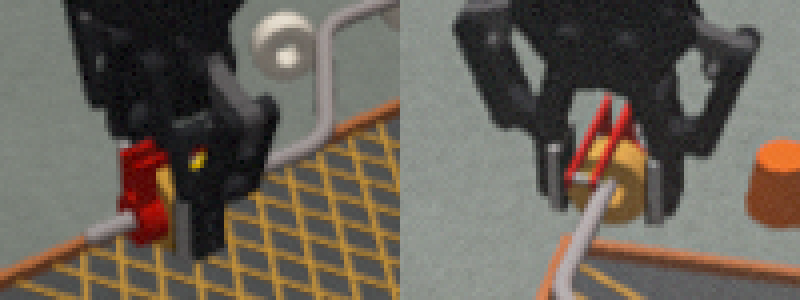

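The collar is seated: the stop pushes back 5 N with no further travel, and in both views the disc touches the collar and the catch nose is down. I'll ease the push, lower the collar onto the rod and let go.

>>> drive_tool([
  [0.0003,0,0.001,0,0,0,-1],
  [0,0,0.001,0,0,0,-1],
  [0,0,0,0,0,0,-1],
  [0,0,0,0,0,0,0.0],
  [0,0,0,0,0,0,0.2],
  [0,0,0,0,0,0,0.4],
  [0,0,0,0,0,0,0.6],
  [0,0,0,0,0,0,0.8],
  [0,0,0,0,0,0,0.8],
])

```text
t: 16.65
tcp_pos: [0.5775, -0.0437, 0.1103]
tool_rot: [0.656, 0.755, -0.0, 0.0]
force: [0.3, 0.0, 0.0]
finger_gap: 0.898
gripper_force: 0.0
```

>>> drive_tool([
  [0,0,-0.01,0,0,0,0.8],
  [0,0,-0.02,0,0,0,0.8],
  [0,0,-0.03,0,0,0,0.8],
  [0,0,-0.03,0,0,0,0.8],
  [0,0,-0.03,0,0,0,0.8],
  [0.03,0,-0.02,0,0,0,0.8],
  [0.03,0,0,0,0,0,0.8],
  [-0.03,0,0,0,0,0,0.8],
  [-0.045,0,0,0,0,0,0.8],
  [0,0,0,0,0,0,0.8],
])

```text
t: 17.65
tcp_pos: [0.5811, -0.0625, 0.2515]
tool_rot: [0.657, 0.754, -0.0, 0.002]
force: [0.9, 0.6, 0.1]
finger_gap: 0.899
gripper_force: 0.0
```

Run:
```python
from h import *
from wm import wT
from station import manip
st=manip.sense();s=manip.snapshot("wrist");s["tcp"]=st["tcp_pos"];s["rot"]=st["tool_rot"]
print(st["tcp_pos"],st["force"])
b=manip.snapshot("scene")
T=wT(s);C=cloud(s,T);h=cv2.cvtColor(s["image"],cv2.COLOR_RGB2HSV)
m=(C[...,2]>.1)&(C[...,2]<.15)
br=m&(h[...,0]>12)&(h[...,0]<22)&(h[...,1]>110);ye=m&(h[...,0]>23)&(h[...,0]<34)&(h[...,1]>150);rd=m&((h[...,0]<6)|(h[...,0]>174))&(h[...,1]>150)
for n,k in(("brass",br),("yellow",ye),("red",rd)):
    p=C[k]; print(n,len(p),np.percentile(p,3,axis=0).round(4) if len(p) else "",np.percentile(p,97,axis=0).round(4) if len(p) else "")
c=cv2.resize(b["image"][205:280,255:355],(640,480),interpolation=3)
cv2.imwrite("pics/f1.png",cv2.resize(np.hstack([s["image"],c]),(800,300))[:,:,::-1])
```

```text
[ 0.5811339  -0.06254274  0.25154759] [0.85332763 0.64160237 0.10671317]
brass 1307 [ 0.5586 -0.0511  0.1092] [ 0.5947 -0.0335  0.1325]
yellow 428 [ 0.5699 -0.0316  0.1299] [ 0.5773 -0.0067  0.1465]
red 1477 [ 0.5661 -0.0624  0.1212] [ 0.5891 -0.0023  0.1494]
```

View pics/f1.png

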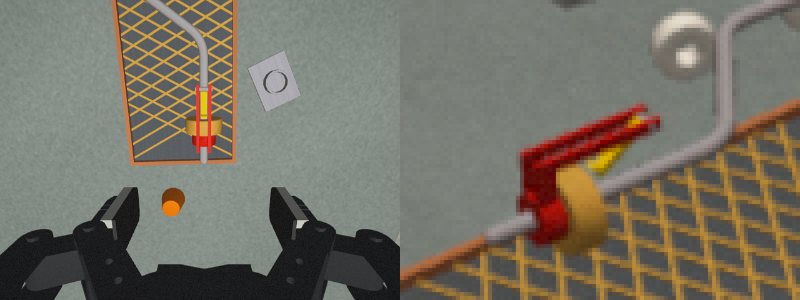

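The collar is flush against the red disc (scene crop ~(575,210)), and the yellow catch slopes down behind it (~(610,155)). Its lowest measured point is at z 0.130, as when shut. Handing in.

```bash
python3 -c "
from station import manip
print(manip.sign_off())"
```

```text
the job is handed in; nothing more can be done
None
```

The collar is up against the red stop with the catch dropped shut behind it, the gripper has let go and moved clear, and the job was handed in at about 18 s; no measured force exceeded about 7 N.

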